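# Open the push-and-turn hardener bottle

## Robot

A 6-joint arm with a two-finger parallel gripper is mounted at the origin on the work surface. World frame = base frame: x ahead of the robot, y to its left, z up, the work surface at z = 0. Lengths are in m, angles in rad, forces in N, time in s.
With the tool pointing down it reaches from about 0.4 to 0.825 m from the base axis. Payload 7 kg.
Tool frame: the origin (TCP) lies on the centre line of the jaws, within the pads' length; the fingertips stand arm.tip_reach ahead of it and the grasp point (between the pads) lies 5 mm behind it (arm.tip_reach is the distance from the TCP to the fingertips, in m); z points along the fingers, y is the line along which they close (so a half turn about z gives the same grasp; the last joint's range is limited). The gripper opens to 88 mm and grips with 3 to 60 N. Pads are 19 mm wide; open, the fingers measure 130 mm over their backs; the gripper's body (78 mm by 193 mm) begins 47 mm behind the grasp point.
Start: joints at [1.626, 0.359, 0.012, 0, -1.224, -0.288], TCP at [0.156, 0.657, 0.211] pointing down, gripper open.
Joint ranges: [-3.07, 3.07], [-1.43, 2.12], [-1.02, 1.25], [-3.03, 1.67], [-3.05, -0], [-3.03, 3.03]. Speed limits (rad/s): [2.39, 2.39, 3.01, 3.14, 3.14, 3.14].

## Interface

Orientations are given as [roll, pitch, yaw] about the fixed x, y, z axes, in that order (R = Rz(yaw) Ry(pitch) Rx(roll)).
In Python, from station import status, optics, order, arm gives the robot as it stands. The module is installed in compiled form; this text tells all that it offers.
- The arm moves only by the shell command python3 -m jog 'ROWS' [FORCE]. ROWS is JSON, a list of rows, each a list of 3 entries, a list of its own where there are three numbers: the gripper command: -1 is shut, 1 is fully open, values between are in proportion, then the shift along the tool's x, y, z in mm, then the turn about the tool's z in rad. A call has 1 to 20 rows; each row is the pose to reach, as a shift and turn from the pose commanded when the call began, along the tool's axes at that moment; what a row does not reach only later rows make up. A row lasts 1/8 s, in which the tool goes at most 62.5 mm and 10.7 degrees, less where a joint would pass 70% of its speed; a pose out of reach is approached as far as the arm can. A call with a gripper value outside its range is refused whole. The fingers move at their own pace and stop on an object; FORCE is the grip in N (left out, the last holds). Time passes only in rows, so rows that repeat a pose let the fingers close. It gives the time, the measured TCP pose, the force, the opening and the grip force at its end, in the units of the state.
- status.get_state(): the state, without advancing time (a new reading comes with each control period).
- optics.grab_frame(name): name is "side" or "top"; returns a dict with "color" (480x640x3 uint8, red, green, blue), "mtx" (3x3 intrinsics, pixels), "cam_to_world" (4x4, takes a point from camera to world coordinates). Camera axes: x right, y down, z forward; pixel columns grow to the right and rows downward; lengths in m; the calibration is good to about 2 mm. A picture is of the moment at which its call begins. There is no depth.
- order.job_done(): hands the job in; it is judged then, once.
The state is a dict: "t": time; "q": joint angles; "qd": joint speeds; "joint_efforts": joint torques, N m; "eef_pos": TCP position; "ee_rot": TCP orientation; "force": force on the tool from outside, world axes, zero at the start; "moment": the same for the moment, N m; "width": finger opening in m; "gripper_force": force on a finger pad.
Only numpy, scipy, OpenCV 4.12 (cv2) and the standard library are available. Lean on these libraries where they do the work, as an engineer would, in place of code of your own. Each camera call takes 0.05 s, during which the arm holds its last target. There are 200 camera calls.

## Task

Open the hardener bottle held in the bench stand: press its child-resistant cap down and keep it pressed while turning it anticlockwise past the catch, then lift the cap off. Set the cap down gently, right way up, inside the shallow steel tray, let go of it, and leave the jar, the cup and the brush where they are.

Things in the scene. Friction and masses are not known exactly. Their poses are not given: they have to be found in the camera images.
- cap_mid (a point): Centre (half-way up, on the axis) of the bottle's black plastic cap: round with 16 flat facets, 48 mm across, 29 mm high, about 50 g, loose; z points up out of the crown. Three lugs inside its skirt hook under the bottle's neck flange like a bayonet. It can be let go and gripped again at any moment without losing the turn made.
- cap_crown (a point): Centre of the cap's top. A sprung liner in the neck pushes the cap up: about 5 N at rest, 1 N more per mm; after about 9 mm (14 N) the cap lands hard on the neck. The catch is passed only while the cap is at least 6 mm down (aim for 7 to 9), turning anticlockwise seen from above against some 0.1 to 0.3 N m of friction.
- cap: The cap; origin at the centre of its open underside. Unpressed it only turns idly up to 36 degrees and stays hooked. Its start in this play is hidden and varies: pressed and turned anticlockwise it comes free 34 to 66 degrees from the start; the free span is about 22 degrees wide and ends at a solid stop, 57 to 89 degrees from the start. In the free span, and only there, it lifts straight off.
- neck (a point): Top of the bottle's neck, on its axis, 138 mm above the table; z up. The grey bottle is fixed, does not turn; body 68 mm across up to 76 mm above the table, shoulder narrowing to the 26 mm neck at 96 mm. Hooked, the cap's underside is 16 mm below and its crown 13 mm above this point.
- stand: Fixed bottle stand: steel base 120 x 120 x 8 mm with a collar 86 mm across, 53 mm high, and a small clamp screw on its -x side; origin at the centre of the underside. It does not show how the bottle is turned in it.
- tray: Shallow open dark steel tray, fixed to the table, 140 (x) by 120 (y) mm outside, 8 mm high, walls and floor 3 mm thick; origin at the centre of its underside.
- jar_mid (a point): Centre of a loose closed white jar, 56 mm across, 85 mm high. Bystander.
- cup_mid (a point): Centre of a loose white open plastic cup, 64 mm across at the rim, 60 mm high. Bystander.
- brush_grip (a point): Point on the handle of a loose flat brush lying on the table, some 200 mm long. Bystander.
Mind the look-alikes: they are no part of the job. Of the things shaped like the cap, the black one is meant. Several things look just like the tray: the one meant starts farthest to the robot's right.

How it is judged:
By the outcome, as a careful person would: the job done as asked, in the order asked, and still so for the second after the job is handed in, with the robot touching nothing.
It also fails if it takes over 54 s, if anything falls off the work surface, if the arm or the gripper's body presses on something with over 40 N, if the wrist force passes 120 N, or if a joint passes its speed limit or range.

## Working session

There is one attempt and no reset: what is moved stays moved. The work goes in short steps, Python scripts to look and compute and a shell command to move; the robot and the scene stay as the last step left them, time stands still between calls to the robot, and variables do not carry over. Pictures are saved under pics/ and viewed, at most 10 in all, crops included, and the job is handed in when it is done.

```bash
mkdir -p pics; python3 - <<'E'
from station import status, optics, arm
import cv2, numpy as np
print(status.get_state(), arm.tip_reach)
for n in("top","side"):
    f=optics.grab_frame(n); cv2.imwrite(f"pics/{n}0.png",f["color"][:,:,::-1]); print(n,f["mtx"].tolist(),np.round(f["cam_to_world"],4).tolist())
E
```

```text
{'t': 0.0, 'q': array([ 1.62609989e+00,  3.59372260e-01,  1.10643237e-02, -3.57747921e-04,
       -1.22409011e+00, -2.88108749e-01]), 'qd': array([ 0.00173161, -0.00069953, -0.00041736,  0.00078203, -0.00052278,
        0.00057189]), 'joint_efforts': array([ 2.11029233e-03, -5.82720172e+01,  2.93057656e+01,  6.99679077e+00,
        7.02322679e-03, -1.52330790e-04]), 'eef_pos': array([0.15562893, 0.65628831, 0.21013317]), 'ee_rot': array([ 3.13996139e+00, -1.32711401e-04, -2.32926913e-01]), 'force': array([ 0.28579129,  0.24381377, -0.14565067]), 'moment': array([-0.01021326,  0.02115971,  0.03718381]), 'gripper_force': 0.0, 'width': 0.08779692445586496} 0.014
top [[476.2173454565631, 0.0, 311.4406284862753], [0.0, 476.2173454565631, 234.59923121497656], [0.0, 0.0, 1.0]] [[0.005, -0.9919, 0.1272, 0.4554], [-0.9995, -0.0007, 0.0331, -0.0536], [-0.0328, -0.1273, -0.9913, 1.1614], [0.0, 0.0, 0.0, 1.0]]
side [[585.791848438741, 0.0, 316.7191539521046], [0.0, 585.791848438741, 231.79016944852458], [0.0, 0.0, 1.0]] [[0.7867, -0.3793, 0.4871, 0.0366], [-0.6174, -0.4783, 0.6246, -0.7001], [-0.0039, -0.792, -0.6105, 0.7753], [0.0, 0.0, 0.0, 1.0]]
```

View pics/top0.png

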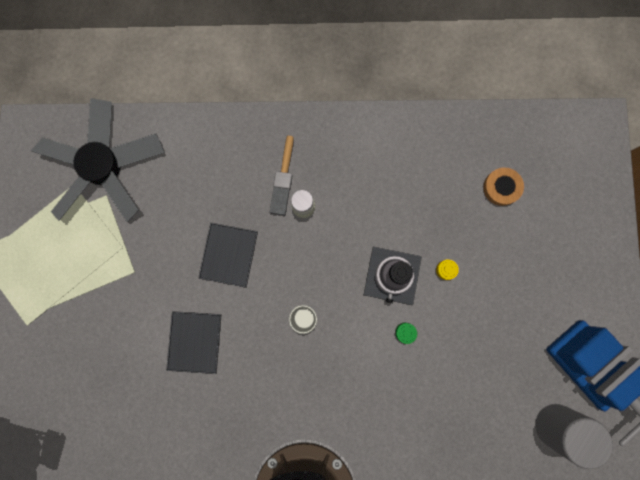

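View pics/side0.png

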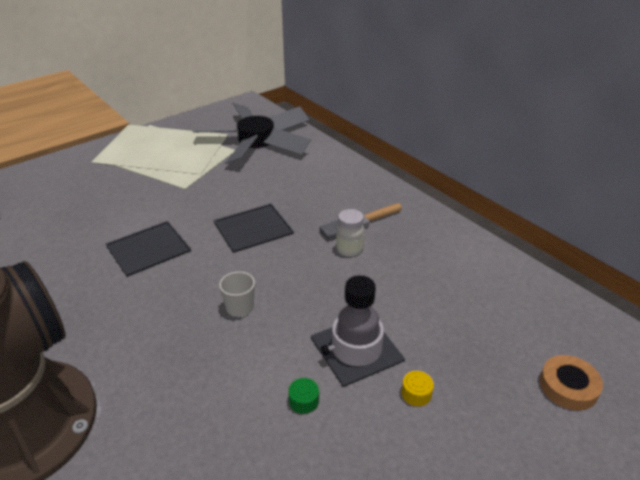

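Candidate trays in the top view are (228,255) and (194,342); the rightmost, (228,255), fits "farthest to the robot's right". The dark square at (393,275) is the stand base. Candidate caps are black (400,272) on the bottle, green (406,333) and yellow (448,270); black is meant. I'll measure these and confirm them in a crop.

```bash
cat > h.py <<'E'
import numpy as np, cv2
from station import status, optics, arm
def ray(f,uv):
    d=np.linalg.inv(f["mtx"])@[uv[0],uv[1],1]; T=f["cam_to_world"]; return T[:3,3],T[:3,:3]@d
def plane(f,uv,z):
    o,d=ray(f,uv); return o+d*(z-o[2])/d[2]
def tri(f,a,g,b):
    (o,d),(p,e)=ray(f,a),ray(g,b); s=np.linalg.lstsq(np.c_[d,-e],p-o,rcond=None)[0]
    A,B=o+s[0]*d,p+s[1]*e; return (A+B)/2,np.linalg.norm(A-B)
def blobs(f,box,lo,hi,amin=40):
    x0,y0,x1,y1=box; g=f["color"][y0:y1,x0:x1].max(2); m=((g>=lo)&(g<=hi)).astype(np.uint8)
    cs=cv2.findContours(m,cv2.RETR_EXTERNAL,cv2.CHAIN_APPROX_NONE)[0]
    return [c+[x0,y0] for c in cs if cv2.contourArea(c)>amin]
E
python3 - <<'E'
from h import *
t=optics.grab_frame("top"); s=optics.grab_frame("side")
for n,b in(("trayA",(190,215,268,296)),("trayB",(158,300,232,384)),("stand",(355,240,430,310))):
    for c in blobs(t,b,0,72 if n!="stand" else 68,300):
        r=cv2.minAreaRect(c); P=np.array([plane(t,p,0.008)for p in cv2.boxPoints(r)])
        print(n,np.round(r[0],1),np.round(r[1],1),"c",P.mean(0).round(4),[np.round(P[i+1]-P[i],4)[:2].tolist() for i in(0,1)])
for n,f,b in(("top",t,(375,250,425,300)),("side",s,(335,268,390,320))):
    for c in blobs(f,b,0,32,60):
        print(n,cv2.contourArea(c),cv2.boundingRect(c),np.round(c.mean((0,1)),1),cv2.minEnclosingCircle(c))
a=cv2.resize(t["color"][235:315,190:270],(400,400),interpolation=2)
b=cv2.resize(t["color"][235:315,360:440],(400,400),interpolation=2)
c=cv2.resize(s["color"][265:325,320:400],(400,300),interpolation=2); 
cv2.imwrite("pics/crop1.png",np.hstack([a,b])[:,:,::-1])
E
```

```text
trayA [227.9 254.7] [48.  56.9] c [0.5544 0.1891 0.008 ] [[0.1373, -0.0239], [-0.0242, -0.1171]]
trayB [193.7 342.4] [49.4 59. ] c [0.3437 0.2658 0.008 ] [[0.1382, -0.0059], [-0.009, -0.1201]]
stand [395.1 274.3] [30. 30.] c [ 0.5076 -0.2166  0.008 ] [[0.0646, -0.033], [-0.0322, -0.0636]]
side 717.5 (346, 277, 28, 32) [359.4 292.3] ((359.3800048828125, 292.3800048828125), 16.340503692626953)
```

View pics/crop1.png

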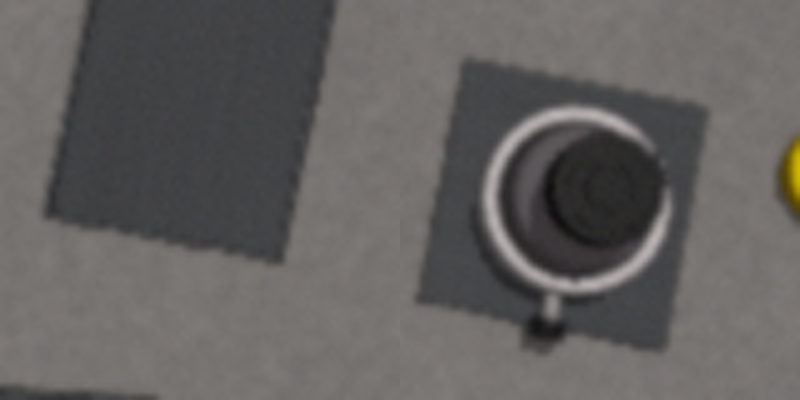

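The crop shows tray A, the rightmost at (228,255), as a dark tray. The black cap's crown is on the bottle at about (401.2,272.2), and the stand base centre is about (392.2,275.4) with the screw toward -x. Both match the description, so next I'll triangulate the cap axis.

```bash
python3 - <<'E'
from h import *
t=optics.grab_frame("top"); s=optics.grab_frame("side")
for th in(40,48,54):
    for c in blobs(t,(382,255,418,290),0,th,60): print(th,cv2.contourArea(c),cv2.boundingRect(c),np.round(cv2.minEnclosingCircle(c)[0],1))
print("crown@.151",plane(t,(401.2,272.2),.151),"base",plane(t,(392.2,275.4),.008))
x=(359.5,292.5); print("side mid@.1365",plane(s,x,.1365))
print("tri crown-side286?",tri(t,(401.2,272.2),s,(359.6,286)))
E
```

```text
48 378.5 (388, 262, 24, 23) [399.9 273.2]
54 400.5 (388, 262, 25, 24) [400. 273.]
crown@.151 [ 0.50543458 -0.20930577  0.151     ] base [ 0.50476045 -0.20969237  0.008     ]
side mid@.1365 [ 0.50244562 -0.2114887   0.1365    ]
tri crown-side286? (array([ 0.50497611, -0.20936131,  0.14752352]), np.float64(0.001571421828702099))
```

```bash
python3 -m jog '[[1,[428,316,0],0],[1,[428,316,0],0.3],[1,[428,316,0],0.5],[1,[428,316,0],0.7],[1,[428,316,0],0.9],[1,[428,316,0],1.1],[1,[428,316,0],1.3],[1,[428,316,0],1.5],[1,[428,316,0],1.67],[1,[539,762,0],1.67],[1,[539,762,0],1.67],[1,[539,762,0],1.67],[1,[539,762,0],1.67],[1,[539,762,0],1.67],[1,[539,762,0],1.67],[1,[539,762,0],1.67],[1,[539,762,0],1.67],[1,[539,762,0],1.67],[1,[539,762,0],1.67],[1,[539,762,0],1.67]]' 60
python3 - <<'E'
from h import *
s=status.get_state(); print(s)
f=optics.grab_frame("side"); cv2.imwrite("pics/side1.png",f["color"][:,:,::-1])
E
```

```text
t: 2.8
eef_pos: [0.5046, -0.2081, 0.2112]
ee_rot: [-3.141, 0.0, -1.901]
force: [-0.4, 1.0, 0.2]
width: 0.0876
gripper_force: 0.0
{'t': 2.8, 'q': array([-3.20822259e-02,  1.46145485e-01, -2.74223646e-01, -1.08436683e-04,
       -1.15007575e+00, -2.98498332e-01]), 'qd': array([ 3.41420652e-03, -4.89634292e-04, -1.03824760e-03, -6.11669216e-05,
        1.17193220e-03,  1.91438026e-03]), 'joint_efforts': array([-3.65704671e-01, -4.02784395e+01,  2.84401864e+01,  6.79574803e+00,
        9.35689837e-03, -8.91402306e-03]), 'eef_pos': array([ 0.50456252, -0.20805282,  0.21123284]), 'ee_rot': array([-3.14128587e+00,  1.97972097e-04, -1.90142112e+00]), 'force': array([-0.38403743,  1.0032999 ,  0.15840706]), 'moment': array([ 0.13011489, -0.07585986,  0.01852248]), 'gripper_force': 0.0, 'width': 0.08757732014897784}
```

```bash
python3 -m jog '[[1,[1,0,40],0],[1,[1,0,70],0],[1,[1,0,79],0],[1,[1,0,79],0],[-1,[1,0,79],0],[-1,[1,0,79],0],[-1,[1,0,79],0],[-1,[1,0,79],0],[-1,[1,0,79],0],[-1,[1,0,79],0]]' 20
python3 - <<'E'
from h import *
s=status.get_state(); print({k:s[k].round(3) for k in("force","moment","eef_pos")},s["width"],s["gripper_force"])
f=optics.grab_frame("side"); cv2.imwrite("pics/side2.png",cv2.resize(f["color"][180:380,240:480],(720,600))[:,:,::-1])
E
```

```text
t: 4.1
eef_pos: [0.5041, -0.21, 0.1322]
ee_rot: [-3.142, -0.0, -1.903]
force: [-0.1, 0.0, 1.8]
width: 0.0473
gripper_force: 20.2
{'force': array([-0.112,  0.01 ,  1.844]), 'moment': array([0.241, 0.195, 0.007]), 'eef_pos': array([ 0.504, -0.21 ,  0.132])} 0.04732612388377293 20.17690203152597
```

View pics/side2.png

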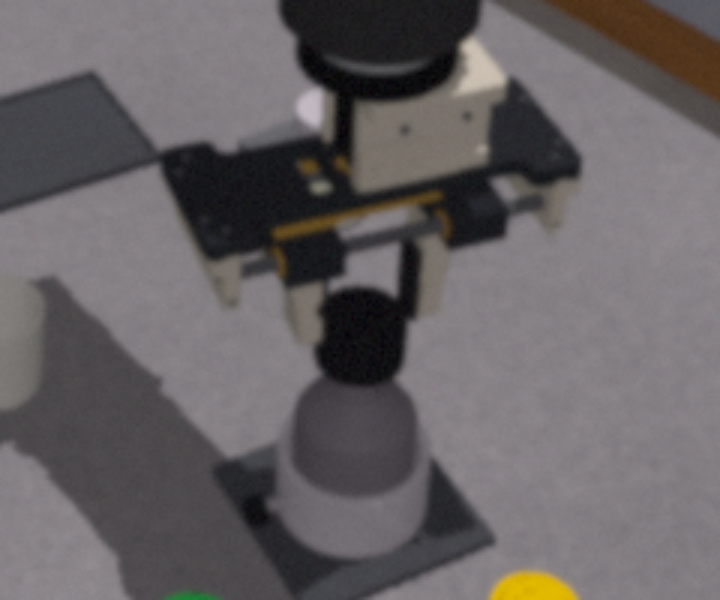

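The jaws hold the black cap at (360,335) of the crop, with a flat-to-flat width of 47.3 mm. Now press.

```bash
python3 -m jog '[[-1,[0,0,0],0],[-1,[0,0,0],0],[-1,[0,0,2],0],[-1,[0,0,4],0],[-1,[0,0,6],0],[-1,[0,0,7],0],[-1,[0,0,8],0],[-1,[0,0,8],0],[-1,[0,0,8],0]]' 60; python3 -c "
from station import status;print(status.get_state()['moment'])"
```

```text
t: 5.28
eef_pos: [0.5041, -0.2101, 0.125]
ee_rot: [-3.141, -0.0, -1.902]
force: [-4.5, 2.4, 11.5]
width: 0.0455
gripper_force: 61.5
[0.98980283 1.40619301 0.07431331]
```

```bash
python3 -m jog '[[-1,[0,0,1],0],[-1,[0,0,1],-0.1],[-1,[0,0,1],-0.2],[-1,[0,0,1],-0.3],[-1,[0,0,1],-0.4],[-1,[0,0,1],-0.5],[-1,[0,0,1],-0.6],[-1,[0,0,1],-0.7],[-1,[0,0,1],-0.8],[-1,[0,0,1],-0.8]]'; python3 -c "
from station import status;print(status.get_state()['moment'])"
```

```text
t: 6.52
eef_pos: [0.5062, -0.2104, 0.1249]
ee_rot: [-3.138, -0.003, -1.1]
force: [-0.5, 0.0, 11.4]
width: 0.0456
gripper_force: 61.5
[0.36792054 0.10590421 0.06356346]
```

```bash
python3 -m jog '[[-1,[0,0,1],0],[-1,[0,0,2],0],[-1,[0,0,2],0]]'; python3 -c "
from station import status;print(status.get_state()['moment'])"
python3 -m jog '[[-1,[0,0,0],-0.05],[-1,[0,0,0],-0.1],[-1,[0,0,0],-0.1]]'; python3 -c "
from station import status;print(status.get_state()['moment'])"
```

```text
t: 6.9
eef_pos: [0.5062, -0.2104, 0.1231]
ee_rot: [-3.138, -0.003, -1.102]
force: [-0.5, 0.6, 13.2]
width: 0.0453
gripper_force: 61.8
[0.52386003 0.3266757  0.03587039]
t: 7.28
eef_pos: [0.5063, -0.2104, 0.1232]
ee_rot: [-3.138, -0.004, -1.001]
force: [-1.0, 1.6, 13.6]
width: 0.0454
gripper_force: 61.7
[0.60873662 0.24111401 0.02557255]
```

```bash
for i in 1; do python3 -m jog '[[-1,[0,0,0],-0.06],[-1,[0,0,0],-0.12],[-1,[0,0,0],-0.12]]'; python3 -c "
from station import status;print(status.get_state()['moment'])"
python3 -m jog '[[-1,[0,0,0],-0.05],[-1,[0,0,0],-0.1]]'; python3 -c "
from station import status;print(status.get_state()['moment'])"; done
python3 - <<'E'
from h import *
f=optics.grab_frame("side"); cv2.imwrite("pics/side3.png",cv2.resize(f["color"][180:380,240:480],(720,600))[:,:,::-1])
E
```

```text
t: 7.65
eef_pos: [0.5063, -0.2104, 0.1232]
ee_rot: [-3.139, -0.004, -0.881]
force: [-0.4, 1.8, 12.9]
width: 0.0455
gripper_force: 61.7
[0.68048477 0.22561928 0.01677997]
t: 7.9
eef_pos: [0.5059, -0.2104, 0.1232]
ee_rot: [-3.14, -0.004, -0.781]
force: [-1.9, 1.5, 15.8]
width: 0.0455
gripper_force: 62.0
[ 0.77020178  0.87509876 -0.55581104]
```

View pics/side3.png

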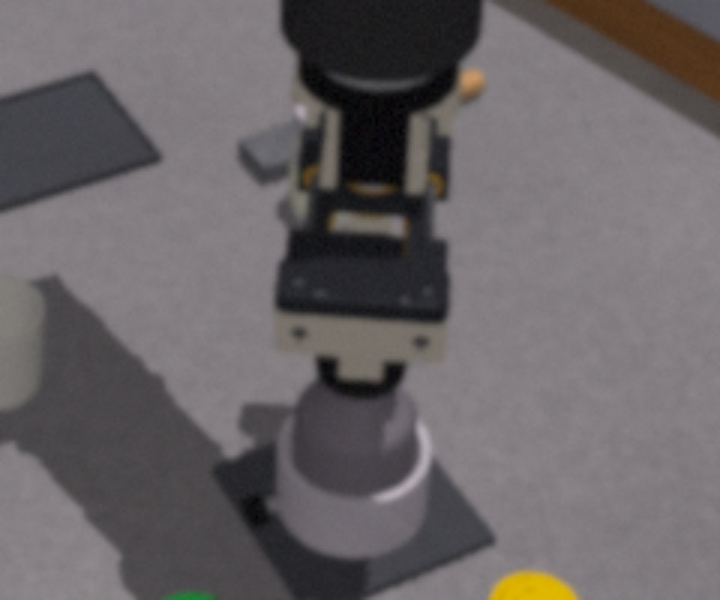

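The picture shows the jaws still holding the cap at (360,375) of the crop. The moment jumped to -0.56 N m, so this is the solid stop, about 62° from the start. I'll back off about 12° into the free span and lift slowly.

```bash
python3 -m jog '[[-1,[0,0,0],0.12],[-1,[0,0,0],0.25],[-1,[0,0,0],0.25],[-1,[0,0,-4],0.25],[-1,[0,0,-8],0.25],[-1,[0,0,-12],0.25],[-1,[0,0,-15],0.25],[-1,[0,0,-15],0.25]]'; python3 -c "
from station import status;print(status.get_state()['moment'])"
```

```text
t: 8.95
eef_pos: [0.5038, -0.2098, 0.1357]
ee_rot: [3.141, 0.001, -1.033]
force: [-0.2, 0.1, 0.2]
width: 0.0455
gripper_force: 60.3
[ 0.01396955 -0.01024483 -0.02520962]
```

Force is near zero at 3.5 mm above the hooked height, so the cap is free. Lift clear.

```bash
python3 -m jog '[[-1,[0,0,-10],0],[-1,[0,0,-25],0],[-1,[0,0,-45],0],[-1,[0,0,-65],0],[-1,[0,0,-65],0],[-1,[0,0,-65],0]]'; python3 - <<'E'
from h import *
s=status.get_state(); print(s["eef_pos"],s["ee_rot"],s["force"],s["width"])
f=optics.grab_frame("side"); cv2.imwrite("pics/side4.png",cv2.resize(f["color"][140:380,220:500],(700,600))[:,:,::-1])
y=s["ee_rot"][2]; d=np.array([.5544,.1891])-s["eef_pos"][:2]
print("tool shift to tray mm",1e3*d@[np.cos(y),np.sin(y)],1e3*d@[np.sin(y),-np.cos(y)])
E
```

```text
t: 9.7
eef_pos: [0.5039, -0.2098, 0.201]
ee_rot: [-3.141, 0.0, -1.033]
force: [-0.1, 0.4, -1.0]
width: 0.0453
gripper_force: 60.3
[ 0.50385229 -0.20983681  0.20099572] [-3.14135161e+00  2.38504543e-04 -1.03295019e+00] [-0.12529421  0.38512856 -0.99400621] 0.04526502554124717
tool shift to tray mm -316.7175862779639 -247.78138806819496
```

View pics/side4.png

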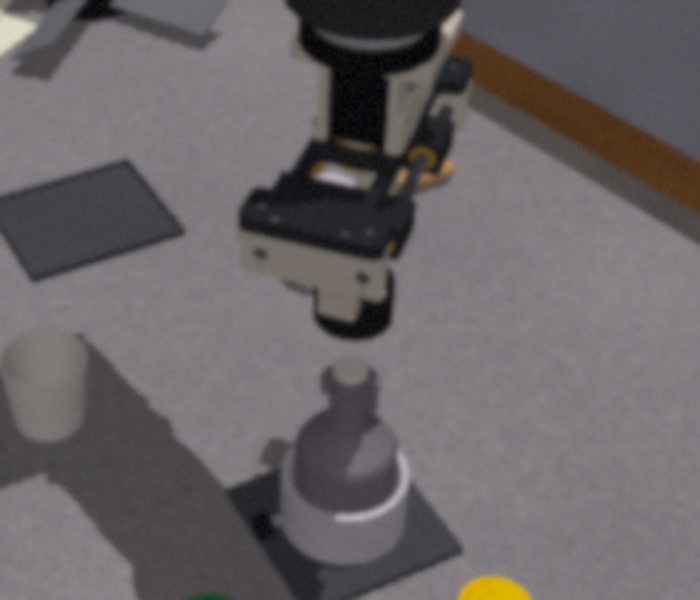

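The cap is off at (352,315) in the crop and the neck is bare. The fingertips reach about 4 mm below the cap's underside, so it would drop in the tray. I'll rest it back on the neck, unhooked, and regrip higher for a gentle set-down.

```bash
python3 -m jog '[[-1,[0,0,30],0],[-1,[0,0,50],0],[-1,[0,0,58],0],[-1,[0,0,62],0],[-1,[0,0,65],0],[-1,[0,0,65],0]]'
python3 -m jog '[[-1,[0,0,2],0],[-1,[0,0,2],0]]'
```

```text
t: 10.5
eef_pos: [0.5043, -0.21, 0.1364]
ee_rot: [-3.141, -0.0, -1.033]
force: [0.1, -0.6, -0.1]
width: 0.0453
gripper_force: 60.3
t: 10.75
eef_pos: [0.5041, -0.21, 0.1342]
ee_rot: [-3.141, -0.0, -1.033]
force: [-0.1, 0.1, -1.1]
width: 0.0457
gripper_force: 60.3
```

```bash
python3 -m jog '[[-1,[0,0,1],0],[-1,[0,0,1],0]]'
python3 -m jog '[[-1,[0,0,2],0],[-1,[0,0,2],0]]'
```

```text
t: 11.0
eef_pos: [0.5041, -0.21, 0.133]
ee_rot: [3.142, 0.0, -1.033]
force: [0.4, 0.0, -0.6]
width: 0.0458
gripper_force: 60.3
t: 11.25
eef_pos: [0.5043, -0.21, 0.1315]
ee_rot: [-3.141, -0.0, -1.033]
force: [-0.9, 1.9, 5.0]
width: 0.046
gripper_force: 61.0
```

```bash
python3 -m jog '[[-0.05,[0,0,-1],0],[0.1,[0,0,-1],0],[0.3,[0,0,-1],0],[0.3,[0,0,-1],0],[0.3,[0,0,-6],0],[0.3,[0,0,-11],0],[0.3,[0,0,-11],0],[0,[0,0,-11],0],[-1,[0,0,-11],0],[-1,[0,0,-11],0],[-1,[0,0,-11],0],[-1,[0,0,-11],0]]' 20
python3 -m jog '[[-1,[0,0,-5],0],[-1,[0,0,-20],0],[-1,[0,0,-40],0],[-1,[0,0,-60],0],[-1,[0,0,-60],0],[-1,[0,0,-60],0]]'
python3 - <<'E'
from h import *
s=status.get_state()
y=s["ee_rot"][2]; d=np.array([.5544,.1891])-s["eef_pos"][:2]
print("tool shift to tray mm",1e3*d@[np.cos(y),np.sin(y)],1e3*d@[np.sin(y),-np.cos(y)])
f=optics.grab_frame("side"); cv2.imwrite("pics/side5.png",cv2.resize(f["color"][140:380,220:500],(700,600))[:,:,::-1])
E
```

```text
t: 12.75
eef_pos: [0.5041, -0.21, 0.142]
ee_rot: [3.142, 0.0, -1.033]
force: [-0.6, 0.2, 0.2]
width: 0.0123
gripper_force: 0.0
t: 13.5
eef_pos: [0.5039, -0.2099, 0.2022]
ee_rot: [-3.141, 0.0, -1.033]
force: [-0.5, 0.4, -0.3]
width: 0.0003
gripper_force: 0.0
tool shift to tray mm -316.75887471711997 -247.75819971268297
```

View pics/side5.png

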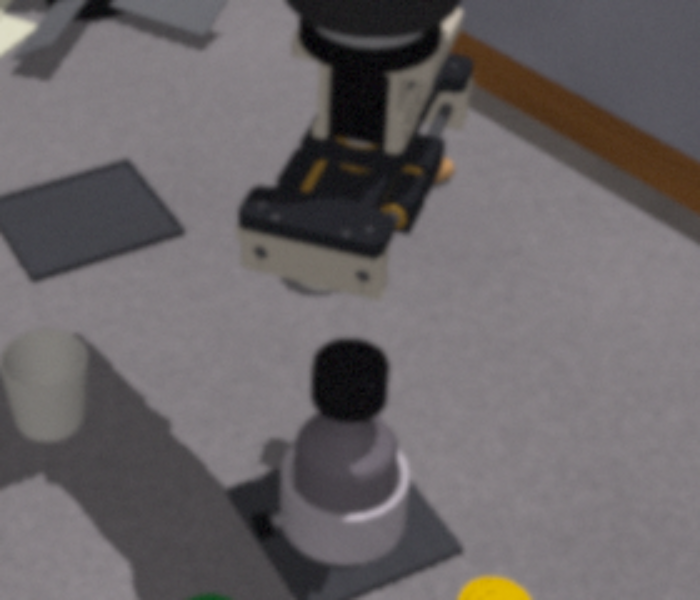

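The fingers missed the cap: they're fully shut, and the cap sits back on the neck at (350,375) of the crop. I'll check where the fingertips really are by opening the jaws and comparing with the projection.

```bash
python3 -m jog '[[0.4,[0,0,0],0],[0.4,[0,0,0],0],[0.4,[0,0,0],0],[0.4,[0,0,0],0]]'
python3 - <<'E'
from h import *
s=status.get_state(); f=optics.grab_frame("side"); w=s["width"]; y=s["ee_rot"][2]; p=s["eef_pos"]
im=cv2.resize(f["color"][190:310,300:440],(700,600)).copy(); T=np.linalg.inv(f["cam_to_world"])
def pr(P):
    q=f["mtx"]@(T[:3,:3]@P+T[:3,3]); return q[:2]/q[2]
for sg in(-1,1):
  for dz in(0.01,0,-.014):
    u=pr(p+np.r_[sg*w/2*np.array([np.sin(y),-np.cos(y)]),dz]); cv2.circle(im,tuple(np.int32((u-[300,190])*5)),4,(255,0,0),-1)
for z in(.122,.151): cv2.circle(im,tuple(np.int32((pr(np.array([.5043,-.21,z]))-[300,190])*5)),4,(0,255,255),-1)
cv2.imwrite("pics/side6.png",im[:,:,::-1])
E
```

```text
t: 14.05
eef_pos: [0.5041, -0.21, 0.202]
ee_rot: [3.141, 0.0, -1.033]
force: [0.4, -0.3, -0.6]
width: 0.0348
gripper_force: 0.0
```

View pics/side6.png

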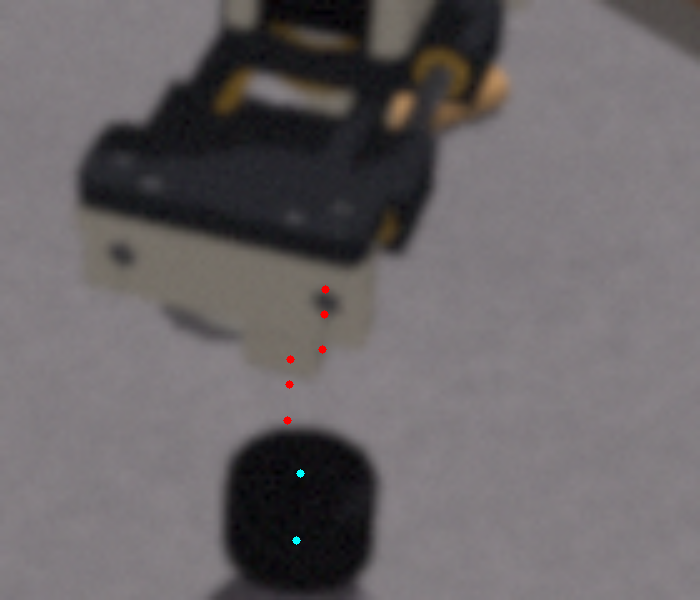

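The near fingertip appears at about (285,375) but should be at (288,420). The real tips end near, or a little above, the reported TCP height, so they only grazed the crown. The cap's projection fits. I'll regrip at TCP 0.129, which leaves the tips well above the cap's underside.

```bash
python3 -m jog '[[0.7,[0,0,0],0],[0.7,[0,0,0],0],[0.7,[0,0,0],0],[0.7,[0,0,35],0],[0.7,[0,0,60],0],[0.7,[0,0,73],0],[0.7,[0,0,73],0],[-1,[0,0,73],0],[-1,[0,0,73],0],[-1,[0,0,73],0],[-1,[0,0,73],0],[-1,[0,0,73],0]]' 30
python3 -m jog '[[-1,[0,0,-2],0],[-1,[0,0,-5],0],[-1,[0,0,-8],0],[-1,[0,0,-8],0]]'
```

```text
t: 15.6
eef_pos: [0.5044, -0.21, 0.1296]
ee_rot: [-3.141, -0.001, -1.033]
force: [-1.2, 1.2, 4.8]
width: 0.0469
gripper_force: 30.0
t: 16.1
eef_pos: [0.5042, -0.21, 0.1373]
ee_rot: [-3.141, -0.0, -1.033]
force: [0.5, -0.7, -1.2]
width: 0.047
gripper_force: 30.0
```

The cap is held and free. Carry it over to the tray.

```bash
python3 -m jog '[[-1,[0,0,-30],0],[-1,[0,0,-60],0],[-1,[0,0,-70],0],[-1,[-40,-31,-70],0],[-1,[-90,-70,-70],0],[-1,[-135,-106,-70],0],[-1,[-180,-141,-70],0],[-1,[-225,-176,-70],0],[-1,[-270,-211,-70],0],[-1,[-305,-239,-70],0],[-1,[-317,-248,-70],0],[-1,[-317,-248,-70],0],[-1,[-317,-248,-30],0],[-1,[-317,-248,10],0],[-1,[-317,-248,50],0],[-1,[-317,-248,80],0],[-1,[-317,-248,100],0],[-1,[-317,-248,110],0],[-1,[-317,-248,110],0]]'
python3 - <<'E'
from h import *
f=optics.grab_frame("side"); cv2.imwrite("pics/side7.png",cv2.resize(f["color"][120:320,150:400],(750,600))[:,:,::-1])
E
```

```text
t: 18.48
eef_pos: [0.5544, 0.1884, 0.0268]
ee_rot: [3.141, -0.0, -1.034]
force: [0.9, 1.4, -0.8]
width: 0.0471
gripper_force: 30.0
```

View pics/side7.png

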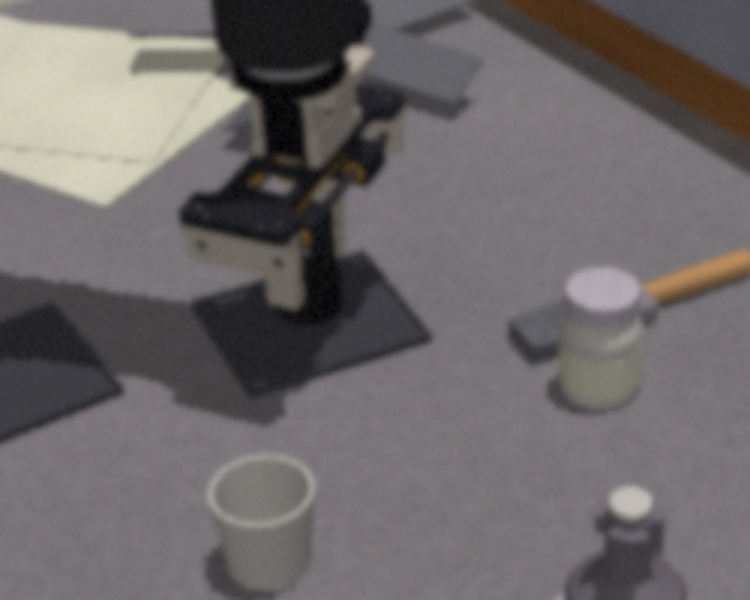

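The cap is above the middle of the right tray at (320,300) in the crop; the jar, cup and brush are untouched. I'll lower it in small steps.

```bash
python3 -m jog '[[-1,[0,0,6],0],[-1,[0,0,11],0],[-1,[0,0,13],0],[-1,[0,0,13],0]]'
python3 -m jog '[[-1,[0,0,1],0],[-1,[0,0,2],0],[-1,[0,0,2],0]]'
```

```text
t: 19.02
eef_pos: [0.5545, 0.1893, 0.0139]
ee_rot: [3.141, -0.0, -1.033]
force: [-0.3, 1.4, -0.9]
width: 0.0471
gripper_force: 30.0
t: 19.4
eef_pos: [0.5546, 0.1893, 0.012]
ee_rot: [3.141, -0.0, -1.033]
force: [-0.2, -0.3, -0.2]
width: 0.0471
gripper_force: 30.0
```

```bash
python3 -m jog '[[-1,[0,0,1],0],[-1,[0,0,1],0]]'; python3 -m jog '[[-1,[0,0,0.7],0],[-1,[0,0,0.7],0]]';  python3 -m jog '[[-1,[0,0,0.7],0],[-1,[0,0,0.7],0]]'
```

```text
t: 19.65
eef_pos: [0.5546, 0.1893, 0.011]
ee_rot: [3.141, -0.0, -1.033]
force: [-0.0, -0.6, -0.8]
width: 0.0472
gripper_force: 30.0
t: 19.9
eef_pos: [0.5546, 0.1893, 0.0106]
ee_rot: [-3.141, -0.0, -1.033]
force: [-2.0, -0.3, 3.0]
width: 0.0473
gripper_force: 30.0
t: 20.15
eef_pos: [0.5547, 0.1894, 0.0105]
ee_rot: [-3.141, -0.0, -1.032]
force: [-3.6, -0.9, 9.4]
width: 0.0472
gripper_force: 30.0
```

Contact came at 0.0106, as predicted. I'll ease off 1 mm, release and rise.

```bash
python3 -m jog '[[-1,[0,0,-0.9],0],[0.15,[0,0,-0.9],0],[0.25,[0,0,-0.9],0],[0.35,[0,0,-0.9],0],[0.35,[0,0,-0.9],0],[0.35,[0,0,-0.9],0],[0.35,[0,0,-5],0],[0.35,[0,0,-15],0],[0.35,[0,0,-40],0],[0.35,[0,0,-80],0],[0.35,[0,0,-130],0],[0.35,[0,0,-180],0],[0.35,[0,0,-180],0],[0.35,[0,0,-180],0]]' 10
python3 - <<'E'
from h import *
t=optics.grab_frame("top");f=optics.grab_frame("side")
cv2.imwrite("pics/fin.png",np.hstack([cv2.resize(f["color"][120:320,150:400],(500,400)),cv2.resize(t["color"][200:320,180:270],(300,400))])[:,:,::-1])
E
```

```text
t: 21.9
eef_pos: [0.5543, 0.1893, 0.1902]
ee_rot: [-3.141, 0.0, -1.033]
force: [-0.8, -0.3, -1.2]
width: 0.0591
gripper_force: 0.0
```

View pics/fin.png

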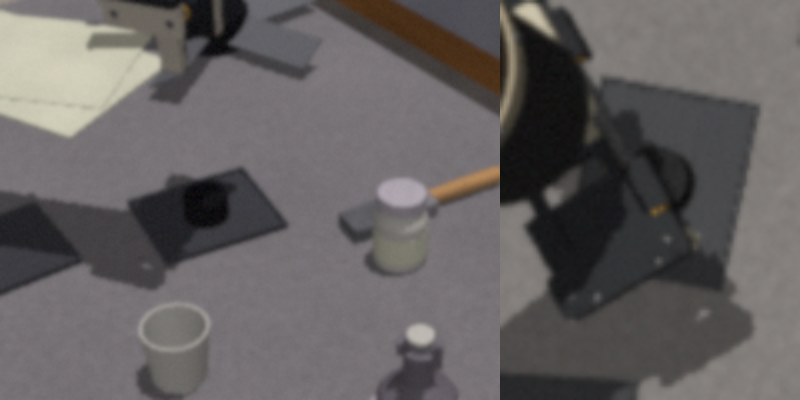

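The side view shows the cap upright in the middle of the tray at (205,203), with the gripper clear. The jar, cup and brush are where they were.

```bash
python3 -c "
from station import order;print(order.job_done())"
```

```text
the job is handed in; nothing more can be done
None
```

The bottle is open, the black cap stands right way up in the rightmost tray, and the job is handed in at about 22 s; after the first lift-off I rested the cap back on the neck to regrip it (the first regrip missed), and the jar, cup and brush look unmoved in the last picture.

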